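# Shift the bench coil winder into third gear

## Task

Put the coil winder on the repair bench into third gear: from wherever its gear lever stands in the left-hand slots of the H gate, push it to neutral, across to the right, and then forward, away from you, fully home into the third slot (far right, three dots). Push the knob gently with the fingertips or the outside of the fingers, never gripping it, then take the hand away. Leave the capacitors, choke, bobbin, reel and screwdriver standing about the machine as they are.

Things in the scene. Friction and masses are not known exactly. Their poses are not given: they have to be found in the camera images.
- winder: coil winder, fixed: dark base plate 230 x 500 x 12 mm, grey gearbox 200 x 200 mm with a flat top 120 mm above the bench, motor on its left, spindle with wound former (up to 105 mm high) on its right. Origin: on the bench, vertically below the gate's centre; x axis points away from the operator (far side), y to the operator's left, z up. Turned up to 0.4 rad from the robot's axes
- gate_center (a point): centre of the top of the steel gate plate (96 x 82 mm, 6 mm thick) on the gearbox, 126 mm above the bench. H opening: two slots along the winder's x, at y = +16.5 and -16.5 mm, 15.5 mm wide, from x = -30 to +30 mm, joined at mid length by a cross channel 20 mm wide. Dots beyond the slot ends number them: 1 far left, 2 near left, 3 far right, 4 near right
- stick: gear lever: steel stick 10 mm thick up through the gate, black ball knob on top. Origin: its pivot, 33 mm above the winder's origin; z axis runs along the stick to the knob's centre 170 mm away. It stays where left; about 2 N at the knob moves it; it cannot be lifted. The steel between the slots blocks it unless it is within 0.05 rad of upright fore and aft while it crosses
- knob_center (a point): centre of the lever's ball knob (17 mm radius), about 200 mm above the bench
- shift_across (a joint): sideways tilt of the lever, rad: -0.2 at the left slots, +0.2 at the right slots (towards the winder's -y); must be above about +0.16 or below -0.16 to enter a slot. 0.01 rad is 1.7 mm at the knob
- shift_fore (a joint): fore-and-aft tilt of the lever, rad: 0 upright (the cross channel, neutral), +0.25 fully home at the far slot ends (towards the winder's +x), -0.25 at the near slot ends. 0.01 rad is 1.7 mm at the knob
- cap_tall: tall black can capacitor, loose, 38 mm across, 90 mm tall, standing on the winder's 12 mm base plate in front of the motor; origin: centre of its underside
- cap_wide: wide black can capacitor, loose, 50 mm across, 72 mm tall, standing on the winder's 12 mm base plate in front of the spindle; origin: centre of its underside
- cap_green: small dark green can capacitor, loose, 36 mm across, 62 mm tall, standing on the winder's 12 mm base plate in front of the tailstock; origin: centre of its underside
- choke: copper ring choke, loose, 42 mm across, 16 mm tall, lying on the gearbox top behind the gate; origin: centre of its underside
- bobbin: empty white plastic bobbin, loose, 36 mm across, 29 mm tall, standing on the gearbox top behind the gate; origin: centre of its underside
- solder_reel: reel with white flanges, loose, 62 mm across, 50 mm tall, standing on the bench to the left of the winder's motor; origin: centre of its underside
- screwdriver: screwdriver lying loose on the bench to the right of the winder; origin: middle of its underside, x axis from handle to tip

How it is judged:
By the outcome, as a careful person would: the job done as asked, in the order asked, and still so for the second after the job is handed in, with the robot touching nothing.
It also fails if it takes over 54 s, if anything falls off the work surface, if the arm or the gripper's body presses on something with over 40 N, if the wrist force passes 120 N, or if a joint passes its speed limit or range.

## Robot

A 6-joint arm with a two-finger parallel gripper is mounted at the origin on the work surface. World frame = base frame: x ahead of the robot, y to its left, z up, the work surface at z = 0. Lengths are in m, angles in rad, forces in N, time in s.
With the tool pointing down it reaches from about 0.375 to 0.975 m from the base axis. Payload 3.8 kg.
Tool frame: the origin (TCP) lies at the very end of the fingers, on their centre line; the grasp point (between the pads) lies 19 mm behind it; z points along the fingers, y is the line along which they close (so a half turn about z gives the same grasp; the last joint's range is limited). The gripper opens to 85 mm and grips with 20 to 120 N. Pads are 22 mm wide; open, the fingers measure 114 mm over their backs; the gripper's body (76 mm by 85 mm) begins 54 mm behind the grasp point. The pads swing forward as they close: fully open they stand 13 mm farther back than shut.
Start: joints at [-1.333, 0.264, 1.604, -0, 1.274, -0.037], TCP at [0.183, -0.65, 0.231] pointing down, gripper open.
Joint ranges: [-2.63, 2.63], [-0.94, 2.18], [0.31, 2.57], [-1.31, 4.45], [0, 2.66], [-2.55, 2.55]. Speed limits (rad/s): [2.57, 2.57, 3.14, 3.14, 3.14, 3.14].

## Interface

Orientations are given as a unit quaternion [x, y, z, w].
In Python, from bench import status, camera, camera_info, manip gives the robot as it stands.
- The arm moves only by the shell command python3 -m handwheel 'ROWS' [OPENING]. ROWS is JSON, a list of rows, each an object of numbers: "dx", "dy", "dz": the shift along the world's x, y, z in m; "twist": the turn about the world's z in degrees. In form: [{"dx": .., "dy": .., "dz": .., "twist": ..}, ...]. A call has exactly 8 rows; each row shifts and turns the commanded pose from where the row before left it; what a row does not reach is not made up. A row lasts 1/10 s, in which the tool goes at most 50 mm and 8.59 degrees, less where a joint would pass 70% of its speed; a pose out of reach is approached as far as the arm can. A call with a gripper value outside its range is refused whole. OPENING is the closure in counts, from 0 (fully open) to 255 (shut), set as the call begins (- or left out, the last holds). The fingers move at their own pace and stop on an object; the grip force is fixed at half the most. Time passes only in rows, so rows that do not move let the fingers close, or fill a call up. It gives the time, the measured TCP pose, the force, the opening and the grip force at its end, in the units of the state.
- status.get_obs(): the state, without advancing time (a new reading comes with each control period).
- camera(name): name is "side" or "top"; returns (picture, depth): 420x560x3 uint8, blue, green, red; 420x560 float32, m along the optical axis (not along the pixel's ray), 0 where there is no reading.
- camera_info(name): a dict with "fov_y" (degrees; the focal length in pixels is half the picture's height over the tangent of half this angle, whatever the lens; pixels are square), "cx", "cy" (the principal point, pixels), "view" (4x4, takes a point from world to camera coordinates). Camera axes: x right, y up, looking along -z (the intrinsics and any distortion apply to the point x, -y, -z); pixel columns grow to the right and rows downward; lengths in m; the calibration is good to about 2 mm. A picture is of the moment at which its call begins. camera_info takes no time and is no camera call.
- manip.finish_job(): hands the job in; it is judged then, once.
The state is a dict: "t": time; "joints": joint angles; "qvel": joint speeds; "joint_efforts": joint torques, N m; "ee_pos": TCP position; "eef_rot": TCP orientation; "wrist_force": force on the tool from outside, world axes, zero at the start; "moment": the same for the moment, N m; "opening": finger opening in m; "grasp_force": force on a finger pad.
Only numpy, scipy, OpenCV 4.12 (cv2) and the standard library are available. Lean on these libraries where they do the work, as an engineer would, in place of code of your own. Each camera call takes 0.05 s, during which the arm holds its last target. There are 200 camera calls.

## Working session

There is one attempt and no reset: what is moved stays moved. The work goes in short steps, Python scripts to look and compute and a shell command to move; the robot and the scene stay as the last step left them, time stands still between calls to the robot, and variables do not carry over. Pictures are saved under pics/ and viewed, at most 11 in all, crops included, and the job is handed in when it is done.

```bash
mkdir -p pics; cat > h.py <<'E'
import numpy as np, cv2
from bench import status, camera, camera_info, manip
def shot(n,f):
    p,d=camera(n); cv2.imwrite(f'pics/{f}.png',p); np.savez(f'pics/{f}.npz',p=p,d=d); return p,d
def K(n):
    c=camera_info(n); f=210/np.tan(np.radians(c['fov_y'])/2); return c,f,np.array(c['view'])
def world(n,u,v,depth):
    c,f,V=K(n); pc=np.array([(u-c['cx'])/f*depth,-(v-c['cy'])/f*depth,-depth,1]); return (np.linalg.inv(V)@pc)[:3]
def onplane(n,u,v,z):
    o=np.linalg.inv(K(n)[2])[:3,3]; p=world(n,u,v,1.0); return o+(p-o)*(z-o[2])/(p[2]-o[2])
def proj(n,P):
    c,f,V=K(n); q=V@np.append(P,1); return c['cx']+f*q[0]/-q[2], c['cy']-f*q[1]/-q[2]
E
python3 - <<'E'
from h import *
for n in('side','top'):
    shot(n,n+'0'); print({k:(np.round(v,3).tolist() if k=='view' else v) for k,v in camera_info(n).items()})
print(status.get_obs())
E
```

```text
{'fov_y': 56.05466812966609, 'cx': 283.70310957648627, 'cy': 210.4625849971545, 'view': [[-0.767, -0.641, -0.008, 0.332], [0.382, -0.467, 0.797, -0.376], [-0.515, 0.608, 0.604, -0.774], [0.0, 0.0, 0.0, 1.0]]}
{'fov_y': 50.17390542568024, 'cx': 286.73726699640594, 'cy': 211.4173382473463, 'view': [[-0.029, -1.0, 0.003, -0.087], [0.979, -0.028, 0.203, -0.58], [-0.202, 0.009, 0.979, -1.236], [0.0, 0.0, 0.0, 1.0]]}
{'t': 0.1, 'joints': array([-1.33291803e+00,  2.64693806e-01,  1.60524143e+00,  2.17035635e-05,
        1.27372515e+00, -3.68984992e-02]), 'qvel': array([-0.00111866, -0.00160264, -0.00226618, -0.00017269,  0.00085607,
       -0.00109346]), 'joint_efforts': array([ 4.07638718e-04, -5.16708291e+01, -3.68587267e+01, -3.53860258e-06,
        6.25687375e-03, -2.88643639e-05]), 'ee_pos': array([ 0.18299739, -0.64902485,  0.23007361]), 'eef_rot': array([ 9.90576957e-01,  1.36953361e-01, -9.33974280e-05, -1.02969030e-03]), 'wrist_force': array([ 0.63498863,  0.00202155, -1.24331254]), 'moment': array([ 0.02607267,  0.01034187, -0.01233114]), 'grasp_force': 0.0, 'opening': 0.08534022872996631}
```

View pics/top0.png

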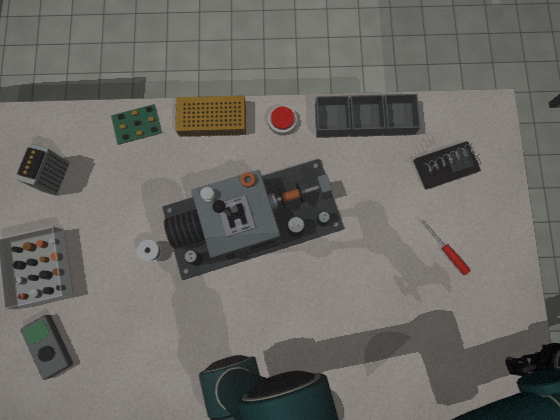

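View pics/side0.png

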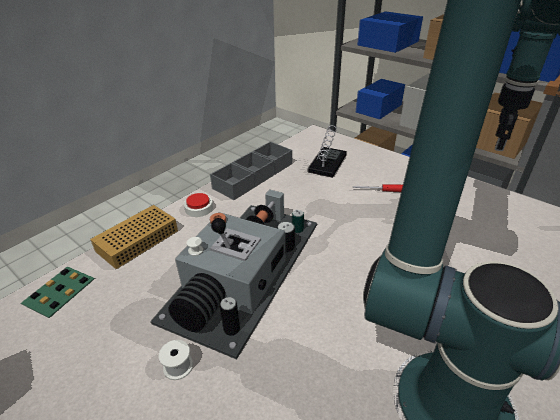

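The top view shows the winder turned about +0.3 rad. The knob is near (219,206), i.e. far left (slot 1), with the bobbin at (208,193), the choke at (249,179) and the gate plate around (237,216). Next I'll zoom in and measure.

```bash
python3 - <<'E'
from h import *
a=np.load('pics/top0.npz'); p,d=a['p'],a['d']; 
b=np.load('pics/side0.npz')['p']
A=cv2.resize(p[160:290,155:355],None,fx=4,fy=4,interpolation=cv2.INTER_CUBIC)
cv2.imwrite('pics/c1.png',A)
cv2.imwrite('pics/c2.png',cv2.resize(b[180:300,150:310],None,fx=5,fy=5,interpolation=cv2.INTER_CUBIC))
# plate corners at dark base -> min area rect
for n,img in(('top',p),):
    hsv=cv2.cvtColor(img,cv2.COLOR_BGR2HSV)
    m=np.zeros(d.shape,np.uint8)
    v,u=np.mgrid[0:420,0:560]
    c,f,V=K(n); P=np.stack([(u-c['cx'])/f*d,-(v-c['cy'])/f*d,-d,np.ones_like(d)],-1)@np.linalg.inv(V).T
    Z=P[...,2]; roi=(u>155)&(u<355)&(v>150)&(v<290)
    # gearbox top
    m=((abs(Z-.122)<.008)&roi).astype(np.uint8)
    n_,l,s,ce=cv2.connectedComponentsWithStats(m); k=1+np.argmax(s[1:,4]); pts=P[l==k][:,:2].astype(np.float32)
    print('box top rect',cv2.minAreaRect(pts))
    m2=roi&(Z>.006)&(Z<.3); 
    # knob
    kn=roi&(Z>.175)&(Z<.25); print('knob',kn.sum(),P[kn][:,:3].mean(0),P[kn][:,2].max(),u[kn].mean(),v[kn].mean())
    pl=roi&(abs(Z-.012)<.006); print('plate',cv2.minAreaRect(P[pl][:,:2].astype(np.float32)))
    w=cv2.inRange(hsv,(0,0,185),(179,60,255)); 
    n_,l,s,ce=cv2.connectedComponentsWithStats(((w>0)&roi&(Z>.11)).astype(np.uint8))
    for i in range(1,n_):
        if s[i,4]>20: print('white',s[i],ce[i],P[l==i][:,:3].mean(0),cv2.minAreaRect(P[l==i][:,:2].astype(np.float32)))
E
```

```text
box top rect ((0.5662739276885986, 0.0399455726146698), (0.20058850944042206, 0.19998648762702942), 16.16472816467285)
knob 136 [0.56518311 0.07172969 0.20895141] 0.21978074873925912 218.25735294117646 206.09558823529412
plate ((0.5741002559661865, -0.0068885087966918945), (0.6028507351875305, 0.4153459370136261), 88.37845611572266)
```

View pics/c1.png

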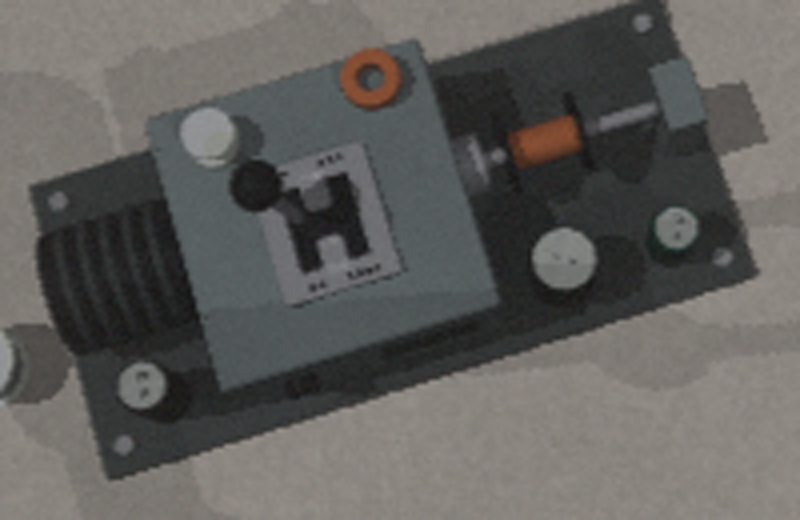

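View pics/c2.png

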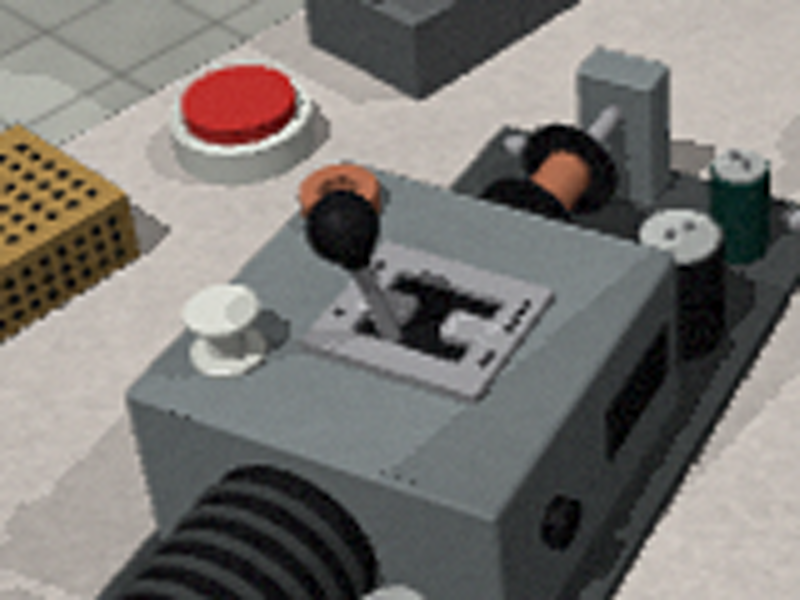

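```bash
python3 - <<'E'
from h import *
g=np.mean([onplane('top',155+(x+.5)/4-.5,160+(y+.5)/4-.5,.126) for x,y in((362,142),(290,306))],0); print('gate',g)
# knob: dark blob in both views -> rays
R=[]
for n,(u0,v0,w) in (('top',(218,206,14)),('side',(218,226,13))):
    p=np.load(f'pics/{n}0.npz')['p']; m=np.zeros(p.shape[:2],np.uint8); cv2.circle(m,(u0,v0),w,255,-1)
    b=((p.max(2)<42)&(m>0)).astype(np.uint8); b=cv2.morphologyEx(b,cv2.MORPH_OPEN,np.ones((5,5),np.uint8))
    k,l,s,c=cv2.connectedComponentsWithStats(b); i=1+np.argmax(s[1:,4]); print(n,s[i],c[i])
    o=np.linalg.inv(K(n)[2])[:3,3]; e=world(n,*c[i],1.)-o; R.append((o,e/np.linalg.norm(e)))
(o1,d1),(o2,d2)=R; t=np.linalg.lstsq(np.c_[d1,-d2],o2-o1,rcond=None)[0]
a,b=o1+t[0]*d1,o2+t[1]*d2; k=(a+b)/2; print('knob',k,'miss',np.linalg.norm(a-b))
y=np.radians(16.16); X=np.array([np.cos(y),np.sin(y)]); Y=np.array([-X[1],X[0]])
for nm,q in(('gate',g),('boxc',np.array([.5663,.0399]))):
    e=k[:2]-q[:2]; print(nm,'knob in winder',e@X,e@Y)
r=np.array([X@(g[:2]-[.5663,.0399]),Y@(g[:2]-[.5663,.0399])]);print('gate rel box',r)
print('side cam',R[1][0],'top cam',R[0][0],'X',X,'Y',Y)
E
```

```text
gate [0.55622568 0.0348663  0.126     ]
top [215 201  10  11  94] [219.5106383  205.81914894]
side [212 220  13  13 128] [218.890625  226.3046875]
knob [0.56781286 0.06960211 0.19471516] miss 0.00299882735762587
gate knob in winder 0.02079704189755778 0.030138384550268217
boxc knob in winder 0.009719791315657665 0.028107464750326713
gate rel box [-0.01107725 -0.00203092]
side cam [-7.57622503e-04  5.07686862e-01  7.69259037e-01] top cam [ 0.3148692  -0.09271291  1.32860829] X [0.96048822 0.27832063] Y [-0.27832063  0.96048822]
```

```bash
python3 -m handwheel '[{"dx":0.018,"dy":0.03,"dz":0.005,"twist":0},{"dx":0.018,"dy":0.03,"dz":0.005,"twist":0},{"dx":0.018,"dy":0.03,"dz":0.005,"twist":0},{"dx":0.018,"dy":0.03,"dz":0.005,"twist":0},{"dx":0.018,"dy":0.03,"dz":0.005,"twist":0},{"dx":0.018,"dy":0.03,"dz":0.005,"twist":0},{"dx":0.018,"dy":0.03,"dz":0,"twist":0},{"dx":0.018,"dy":0.03,"dz":0,"twist":0}]' 255; python3 -m handwheel '[{"dx":0.018,"dy":0.03,"dz":0,"twist":0},{"dx":0.018,"dy":0.03,"dz":0,"twist":0},{"dx":0.018,"dy":0.03,"dz":0,"twist":0},{"dx":0.018,"dy":0.03,"dz":0,"twist":0},{"dx":0.018,"dy":0.03,"dz":0,"twist":0},{"dx":0.018,"dy":0.03,"dz":0,"twist":0},{"dx":0.018,"dy":0.03,"dz":0,"twist":0},{"dx":0.018,"dy":0.03,"dz":0,"twist":0}]'
```

```text
t: 0.9
ee_pos: [0.3276, -0.4082, 0.2611]
eef_rot: [0.991, 0.137, -0.0, -0.0]
wrist_force: [0.7, 0.1, -0.3]
opening: 0.0001
grasp_force: 0.0
t: 1.7
ee_pos: [0.4713, -0.1682, 0.2609]
eef_rot: [0.991, 0.137, -0.0, -0.0]
wrist_force: [0.2, 0.1, 0.0]
opening: 0.0
grasp_force: 0.0
```

```bash
python3 -m handwheel '[{"dx":0.017,"dy":0.031,"dz":0,"twist":0},{"dx":0.017,"dy":0.031,"dz":0,"twist":0},{"dx":0.017,"dy":0.031,"dz":0,"twist":0},{"dx":0.017,"dy":0.031,"dz":0,"twist":0},{"dx":0.017,"dy":0.031,"dz":0,"twist":0},{"dx":0.017,"dy":0.031,"dz":0,"twist":0},{"dx":0.017,"dy":0.031,"dz":0,"twist":0},{"dx":0.017,"dy":0.034,"dz":0,"twist":0}]'
python3 - <<'E'
from h import *
p,d=shot('side','side1'); shot('top','top1')
q=np.hstack([cv2.resize(p[120:280,140:330],(712,600))[:, :560],]); cv2.imwrite('pics/c3.png',q)
E
```

```text
t: 2.5
ee_pos: [0.6074, 0.0825, 0.2607]
eef_rot: [0.991, 0.137, -0.0, 0.0]
wrist_force: [0.4, 0.0, -0.2]
opening: 0.0
grasp_force: 0.0
```

View pics/c3.png

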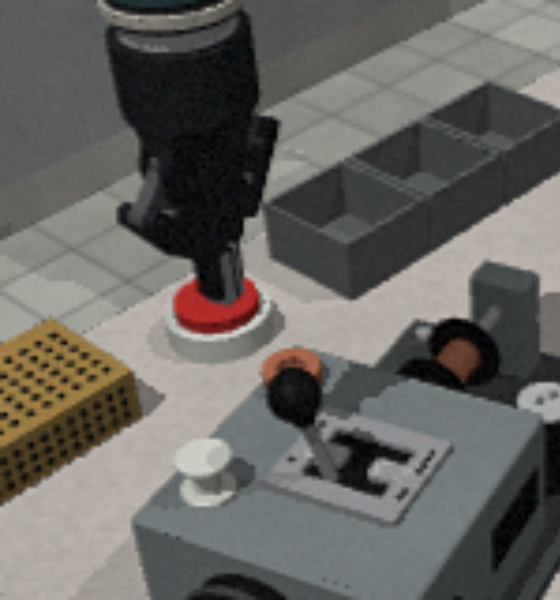

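The closed fingertips are above and beyond the knob: the tip is at about (220,295) and the knob at (293,397) in the crop, with the hand clear of everything. I'll descend and start pushing.

```bash
python3 -m handwheel '[{"dx":0,"dy":0,"dz":-0.018,"twist":0},{"dx":0,"dy":0,"dz":-0.018,"twist":0},{"dx":0,"dy":0,"dz":-0.018,"twist":0},{"dx":0,"dy":0,"dz":-0.018,"twist":0},{"dx":0,"dy":0,"dz":0,"twist":0},{"dx":-0.0029,"dy":-0.0008,"dz":0,"twist":0},{"dx":-0.0029,"dy":-0.0008,"dz":0,"twist":0},{"dx":-0.0029,"dy":-0.0008,"dz":0,"twist":0}]'; python3 -m handwheel '[{"dx":-0.002,"dy":-0.0006,"dz":0,"twist":0},{"dx":-0.002,"dy":-0.0006,"dz":0,"twist":0},{"dx":-0.002,"dy":-0.0006,"dz":0,"twist":0},{"dx":-0.002,"dy":-0.0006,"dz":0,"twist":0},{"dx":-0.002,"dy":-0.0006,"dz":0,"twist":0},{"dx":-0.002,"dy":-0.0006,"dz":0,"twist":0},{"dx":-0.001,"dy":-0.0003,"dz":0,"twist":0},{"dx":-0.001,"dy":-0.0003,"dz":0,"twist":0}]'
cat >> h.py <<'E'
G=np.array([.5562,.0349]); X=np.array([.9605,.2783]); Y=np.array([-.2783,.9605])
def wf(p): e=np.array(p[:2])-G; return np.round([1e3*e@X,1e3*e@Y],1)
E
python3 - <<'E'
from h import *
p,d=shot('side','side2'); print(wf(status.get_obs()['ee_pos']))
cv2.imwrite('pics/c4.png',cv2.resize(p[140:280,150:310],(640,560),interpolation=cv2.INTER_CUBIC))
E
```

```text
t: 3.4
ee_pos: [0.599, 0.0788, 0.1908]
eef_rot: [0.991, 0.137, 0.001, 0.0]
wrist_force: [0.2, -1.3, 0.9]
opening: 0.0
grasp_force: 0.0
t: 4.2
ee_pos: [0.5844, 0.0747, 0.1893]
eef_rot: [0.991, 0.137, 0.0, -0.0]
wrist_force: [1.9, 0.7, 0.9]
opening: 0.0001
grasp_force: 1.0
[38.  30.4]
```

View pics/c4.png

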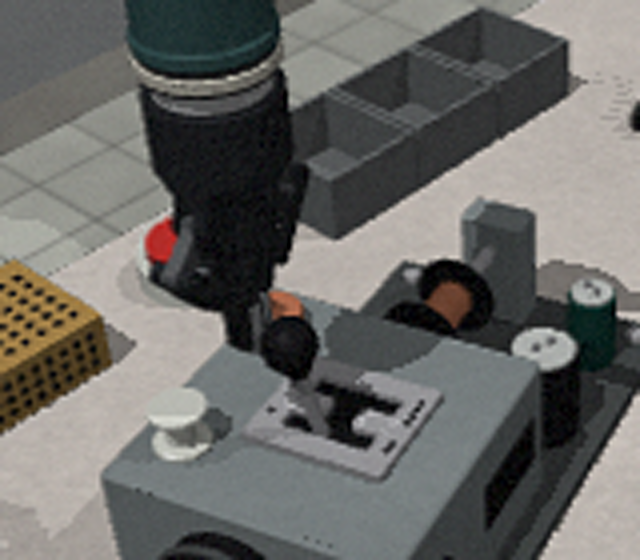

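The fingers have met the knob (2 N), which is centred at about (291,345) in the crop. I'll push the remaining ~10 mm, back off and measure.

```bash
python3 -m handwheel '[{"dx":-0.002,"dy":-0.0005,"dz":0,"twist":0},{"dx":-0.002,"dy":-0.0005,"dz":0,"twist":0},{"dx":-0.002,"dy":-0.0005,"dz":0,"twist":0},{"dx":-0.002,"dy":-0.0005,"dz":0,"twist":0},{"dx":-0.001,"dy":-0.0003,"dz":0,"twist":0},{"dx":-0.001,"dy":-0.0003,"dz":0,"twist":0},{"dx":0,"dy":0,"dz":0,"twist":0},{"dx":0,"dy":0,"dz":0,"twist":0}]'; python3 -m handwheel '[{"dx":0.01,"dy":0.003,"dz":0,"twist":0},{"dx":0.01,"dy":0.003,"dz":0,"twist":0},{"dx":0.01,"dy":0.003,"dz":0,"twist":0},{"dx":0.01,"dy":0.003,"dz":0,"twist":0},{"dx":0,"dy":0,"dz":0,"twist":0},{"dx":0,"dy":0,"dz":0,"twist":0},{"dx":0,"dy":0,"dz":0,"twist":0},{"dx":0,"dy":0,"dz":0,"twist":0}]'
cat >> h.py <<'E'
def knob(f,z=.2):
    p,d=shot('side',f); b=np.uint8(p.max(2)<42)
    b=cv2.morphologyEx(b,cv2.MORPH_OPEN,cv2.getStructuringElement(2,(9,9)))
    k,l,s,c=cv2.connectedComponentsWithStats(b)
    for i in range(1,k):
        if 60<s[i,4]<400 and s[i,2]<22 and s[i,3]<22:
            w=wf(onplane('side',*c[i],z))
            if max(abs(w))<65: print('knob?',s[i],np.round(c[i],1),w)
    return p
E
python3 - <<'E'
from h import *
print(wf(status.get_obs()['ee_pos']));p=knob('side3'); 
cv2.imwrite('pics/c5.png',cv2.resize(p[140:280,150:310],(640,560),interpolation=cv2.INTER_CUBIC))
E
```

```text
t: 5.05
ee_pos: [0.5743, 0.0721, 0.1892]
eef_rot: [0.991, 0.137, -0.0, 0.0]
wrist_force: [1.7, -0.3, 0.5]
opening: -0.0
grasp_force: 0.8
t: 5.85
ee_pos: [0.6141, 0.084, 0.1892]
eef_rot: [0.991, 0.137, -0.0, 0.0]
wrist_force: [0.5, 0.4, 0.3]
opening: 0.0001
grasp_force: 0.0
[69.2 31.1]
knob? [222 226  10   9  66] [226.5 230. ] [-7.3 39.8]
```

View pics/c5.png

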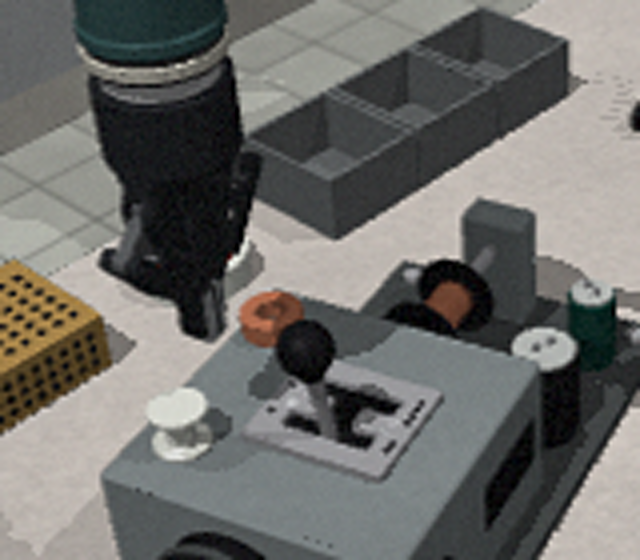

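The knob stands centred at crop (305,349), i.e. pixel (226.3,227.3), and the hand is clear of it. I'll compare that with where the neutral-left position should project.

```bash
python3 - <<'E'
from h import *
print(wf(onplane('side',226.2,227.2,.1995)), wf(onplane('side',218.4,225.4,.197)))
for f in (-.05,0,.05,.12,.25):
    k=G+170e-3*(np.sin(f)*X+.2*Y); print(f,proj('side',[*k,.033+.17*.98*np.cos(f)]))
    print('  top',proj('top',[*k,.033+.17*.98*np.cos(f)]))
p,d=camera('top'); b=np.uint8(p.max(2)<45); b[:, :205]=0;b[:,250:]=0;b[:190]=0;b[235:]=0
cv2.imwrite('pics/c6.png',cv2.resize(p[180:250,190:270],(640,560),interpolation=cv2.INTER_CUBIC))
E
```

```text
[-1.3 30.9] [20.3 29.8]
-0.05 (np.float64(228.28977198495627), np.float64(228.82935764880602))
  top (np.float64(221.33933477174753), np.float64(216.9611371330791))
0 (np.float64(225.0196212858455), np.float64(227.81392704095921))
  top (np.float64(220.40762597793696), np.float64(213.85051197311367))
0.05 (np.float64(221.7876558722046), np.float64(226.94596559680502))
  top (np.float64(219.50153900535207), np.float64(210.78065693584074))
0.12 (np.float64(217.34666727284082), np.float64(225.98121433261952))
  top (np.float64(218.28191623083853), np.float64(206.5716455591663))
0.25 (np.float64(209.44230009595816), np.float64(224.96834340721654))
  top (np.float64(216.19271167152414), np.float64(199.1173225333189))
```

View pics/c6.png

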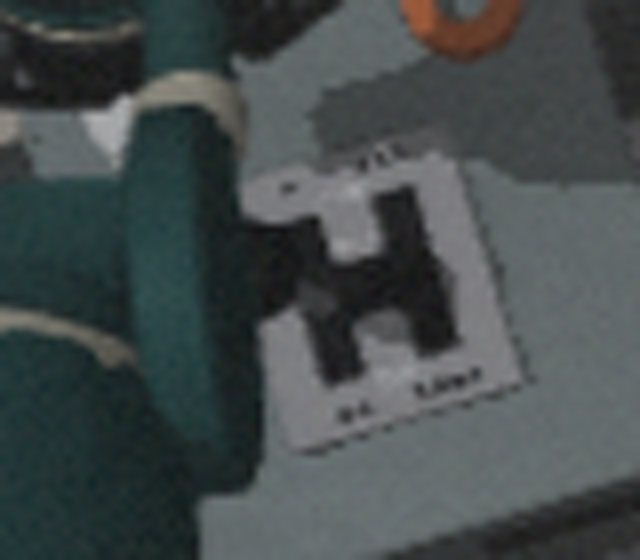

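The top view shows the stick leaving the gate at mid-length on the left, crop (320,295), so the lever is in neutral. I'll go round to its left side.

```bash
python3 -m handwheel '[{"dx":-0.004,"dy":0.014,"dz":0.001,"twist":0},{"dx":-0.004,"dy":0.014,"dz":0.001,"twist":0},{"dx":-0.004,"dy":0.014,"dz":0.001,"twist":0},{"dx":-0.0135,"dy":-0.0039,"dz":0,"twist":0},{"dx":-0.0135,"dy":-0.0039,"dz":0,"twist":0},{"dx":-0.0135,"dy":-0.0039,"dz":0,"twist":0},{"dx":-0.0135,"dy":-0.0039,"dz":0,"twist":0},{"dx":-0.0135,"dy":-0.0039,"dz":0,"twist":0}]'; python3 -m handwheel '[{"dx":0,"dy":0,"dz":0,"twist":0},{"dx":0.0008,"dy":-0.003,"dz":0,"twist":0},{"dx":0.0008,"dy":-0.003,"dz":0,"twist":0},{"dx":0.0008,"dy":-0.003,"dz":0,"twist":0},{"dx":0.0008,"dy":-0.003,"dz":0,"twist":0},{"dx":0.0008,"dy":-0.003,"dz":0,"twist":0},{"dx":0.0008,"dy":-0.003,"dz":0,"twist":0},{"dx":0.0008,"dy":-0.003,"dz":0,"twist":0}]'; python3 -c "
from h import *
print(wf(status.get_obs()['ee_pos']))"
```

```text
t: 6.75
ee_pos: [0.5337, 0.1063, 0.1923]
eef_rot: [0.991, 0.137, 0.0, 0.0]
wrist_force: [0.3, -1.0, 0.5]
opening: 0.0001
grasp_force: 0.0
t: 7.55
ee_pos: [0.541, 0.0858, 0.1928]
eef_rot: [0.991, 0.137, 0.0, -0.0]
wrist_force: [-0.7, 2.7, 2.9]
opening: -0.0
grasp_force: 1.6
[-0.4 53.1]
```

```bash
python3 -m handwheel '[{"dx":0.0009,"dy":-0.003,"dz":0,"twist":0},{"dx":0.0009,"dy":-0.003,"dz":0,"twist":0},{"dx":0.0009,"dy":-0.003,"dz":0,"twist":0},{"dx":0.0009,"dy":-0.003,"dz":0,"twist":0},{"dx":0.0009,"dy":-0.003,"dz":0,"twist":0},{"dx":0.0009,"dy":-0.003,"dz":0,"twist":0},{"dx":0.0009,"dy":-0.003,"dz":0,"twist":0},{"dx":0.0009,"dy":-0.003,"dz":0,"twist":0}]'; python3 -m handwheel '[{"dx":0.0009,"dy":-0.003,"dz":0,"twist":0},{"dx":0.0009,"dy":-0.003,"dz":0,"twist":0},{"dx":0.0009,"dy":-0.003,"dz":0,"twist":0},{"dx":0.0009,"dy":-0.003,"dz":0,"twist":0},{"dx":0.0009,"dy":-0.003,"dz":0,"twist":0},{"dx":0.0009,"dy":-0.003,"dz":0,"twist":0},{"dx":0,"dy":0,"dz":0,"twist":0},{"dx":0,"dy":0,"dz":0,"twist":0}]'; python3 - <<'E'
from h import *
print(wf(status.get_obs()['ee_pos']));p=knob('side4'); 
cv2.imwrite('pics/c7.png',cv2.resize(p[140:280,150:310],(640,560),interpolation=cv2.INTER_CUBIC))
E
```

```text
t: 8.35
ee_pos: [0.5477, 0.0613, 0.1922]
eef_rot: [0.991, 0.137, -0.0, 0.0]
wrist_force: [-1.4, 1.9, 1.9]
opening: -0.0
grasp_force: 1.0
t: 9.15
ee_pos: [0.5532, 0.0434, 0.1922]
eef_rot: [0.991, 0.137, -0.0, 0.0]
wrist_force: [-0.8, 1.1, 1.1]
opening: -0.0001
grasp_force: 0.5
[-0.6  9. ]
```

View pics/c7.png

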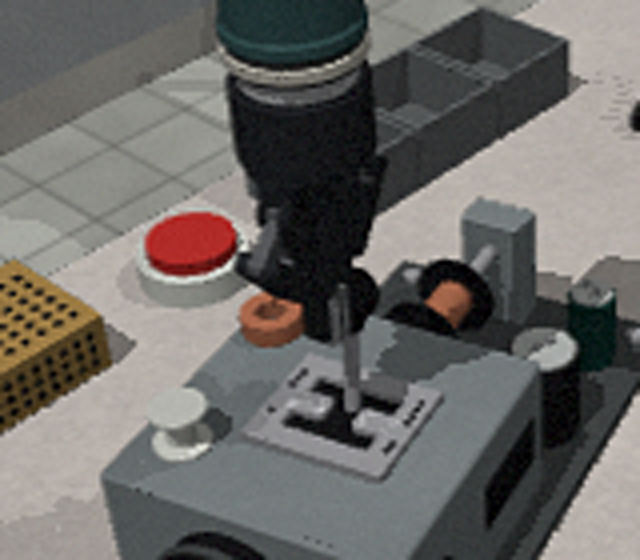

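The knob is partly hidden beside the fingers at crop (362,295), and the stick crosses the channel at (352,400), past mid-way. I'll keep pushing to the right.

```bash
python3 -m handwheel '[{"dx":0.0006,"dy":-0.002,"dz":0,"twist":0},{"dx":0.0006,"dy":-0.002,"dz":0,"twist":0},{"dx":0.0006,"dy":-0.002,"dz":0,"twist":0},{"dx":0.0003,"dy":-0.001,"dz":0,"twist":0},{"dx":0.0003,"dy":-0.001,"dz":0,"twist":0},{"dx":0.0003,"dy":-0.001,"dz":0,"twist":0},{"dx":0,"dy":0,"dz":0,"twist":0},{"dx":0,"dy":0,"dz":0,"twist":0}]'; python3 -c "
from h import *
for f in (-.05,0,.05):
  for a in (.12,.16,.2):
    k=G+170e-3*(np.sin(f)*X-a*Y); print(f,a,proj('side',[*k,.033+.17*np.cos(a)*np.cos(f)]))
print(wf(status.get_obs()['ee_pos']))"
```

```text
t: 10.0
ee_pos: [0.5559, 0.0346, 0.1923]
eef_rot: [0.991, 0.137, -0.0, 0.0]
wrist_force: [-0.6, 2.1, 0.4]
opening: 0.0002
grasp_force: 0.6
-0.05 0.12 (np.float64(239.85807703063546), np.float64(214.5142653836107))
-0.05 0.16 (np.float64(241.27525955614854), np.float64(213.21577847609043))
-0.05 0.2 (np.float64(242.68381756398057), np.float64(212.02195153600618))
0 0.12 (np.float64(236.6893670561054), np.float64(213.580186213331))
0 0.16 (np.float64(238.1212594186258), np.float64(212.29125141480142))
0 0.2 (np.float64(239.54492640734918), np.float64(211.1068424860216))
0.05 0.12 (np.float64(233.55372593267214), np.float64(212.79270338124962))
0.05 0.16 (np.float64(234.99958192265746), np.float64(211.51196249914398))
0.05 0.2 (np.float64(236.43759789474672), np.float64(210.33535088257005))
[-0.4 -0.2]
```

```bash
python3 -m handwheel '[{"dx":0.0003,"dy":-0.001,"dz":0,"twist":0},{"dx":0.0003,"dy":-0.001,"dz":0,"twist":0},{"dx":0.0003,"dy":-0.001,"dz":0,"twist":0},{"dx":0,"dy":0,"dz":0,"twist":0},{"dx":0,"dy":0,"dz":0,"twist":0},{"dx":0,"dy":0,"dz":0,"twist":0},{"dx":0,"dy":0,"dz":0,"twist":0},{"dx":0,"dy":0,"dz":0,"twist":0}]'
```

```text
t: 10.8
ee_pos: [0.5568, 0.0316, 0.1923]
eef_rot: [0.991, 0.137, 0.0, 0.0]
wrist_force: [-0.9, 0.7, -1.3]
opening: 0.0002
grasp_force: 0.6
```

```bash
python3 -m handwheel '[{"dx":0.0003,"dy":-0.001,"dz":0,"twist":0},{"dx":0.0003,"dy":-0.001,"dz":0,"twist":0},{"dx":0.0003,"dy":-0.001,"dz":0,"twist":0},{"dx":0,"dy":0,"dz":0,"twist":0},{"dx":0,"dy":0,"dz":0,"twist":0},{"dx":0,"dy":0,"dz":0,"twist":0},{"dx":0,"dy":0,"dz":0,"twist":0},{"dx":0,"dy":0,"dz":0,"twist":0}]'; python3 -m handwheel '[{"dx":0.0003,"dy":-0.001,"dz":0,"twist":0},{"dx":0.0003,"dy":-0.001,"dz":0,"twist":0},{"dx":0,"dy":0,"dz":0,"twist":0},{"dx":0,"dy":0,"dz":0,"twist":0},{"dx":0,"dy":0,"dz":0,"twist":0},{"dx":0,"dy":0,"dz":0,"twist":0},{"dx":0,"dy":0,"dz":0,"twist":0},{"dx":0,"dy":0,"dz":0,"twist":0}]'
```

```text
t: 11.6
ee_pos: [0.5576, 0.0287, 0.1922]
eef_rot: [0.991, 0.137, -0.0, -0.0]
wrist_force: [-0.8, 2.1, -0.8]
opening: -0.0003
grasp_force: 1.1
t: 12.4
ee_pos: [0.5582, 0.0267, 0.1922]
eef_rot: [0.991, 0.137, -0.0, -0.0]
wrist_force: [-0.9, 2.9, -1.9]
opening: 0.0001
grasp_force: 1.8
```

```bash
python3 -m handwheel '[{"dx":-0.0035,"dy":0.012,"dz":0,"twist":0},{"dx":-0.0035,"dy":0.012,"dz":0,"twist":0},{"dx":-0.0035,"dy":0.012,"dz":0,"twist":0},{"dx":0,"dy":0,"dz":0.018,"twist":0},{"dx":0,"dy":0,"dz":0.018,"twist":0},{"dx":0,"dy":0,"dz":0.018,"twist":0},{"dx":0,"dy":0,"dz":0.018,"twist":0},{"dx":0,"dy":0,"dz":0,"twist":0}]'; python3 -m handwheel '[{"dx":-0.0115,"dy":-0.0033,"dz":0,"twist":0},{"dx":-0.0115,"dy":-0.0033,"dz":0,"twist":0},{"dx":-0.0115,"dy":-0.0033,"dz":0,"twist":0},{"dx":-0.0115,"dy":-0.0033,"dz":0,"twist":0},{"dx":-0.0115,"dy":-0.0033,"dz":0,"twist":0},{"dx":0.006,"dy":-0.021,"dz":0,"twist":0},{"dx":0.006,"dy":-0.021,"dz":0,"twist":0},{"dx":0.006,"dy":-0.021,"dz":0,"twist":0}]';  python3 - <<'E'
from h import *
print(wf(status.get_obs()['ee_pos']));p=knob('side5',.199); 
cv2.imwrite('pics/c8.png',cv2.resize(p[140:280,150:310],(640,560),interpolation=cv2.INTER_CUBIC))
E
```

```text
t: 13.2
ee_pos: [0.5496, 0.0635, 0.2678]
eef_rot: [0.991, 0.137, 0.003, 0.0]
wrist_force: [0.8, 0.4, 0.7]
opening: 0.0001
grasp_force: 0.0
t: 14.0
ee_pos: [0.5076, -0.0176, 0.2644]
eef_rot: [0.991, 0.137, 0.0, 0.0]
wrist_force: [0.9, 0.1, 0.0]
opening: 0.0002
grasp_force: 0.0
[-61.3 -36.9]
knob? [234 205  13  15 145] [240.2 211.7] [ -2.  -33.4]
```

View pics/c8.png

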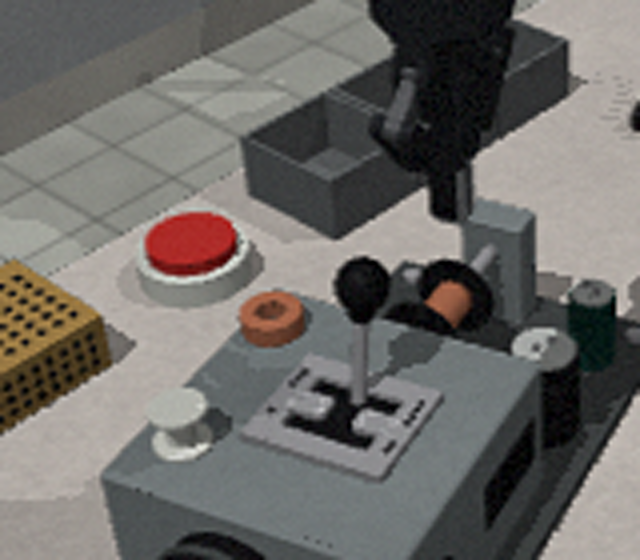

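The knob is at crop (361,286) → (-2,-33) mm in the winder frame, so it is fully right and in neutral. I'll descend on the near side and push forward.

```bash
python3 -m handwheel '[{"dx":-0.0009,"dy":0.0033,"dz":-0.019,"twist":0},{"dx":0,"dy":0,"dz":-0.019,"twist":0},{"dx":0,"dy":0,"dz":-0.019,"twist":0},{"dx":0,"dy":0,"dz":-0.019,"twist":0},{"dx":0,"dy":0,"dz":0,"twist":0},{"dx":0.007,"dy":0.002,"dz":0,"twist":0},{"dx":0.007,"dy":0.002,"dz":0,"twist":0},{"dx":0.007,"dy":0.002,"dz":0,"twist":0}]'; python3 -m handwheel '[{"dx":0.0029,"dy":0.0008,"dz":0,"twist":0},{"dx":0.0029,"dy":0.0008,"dz":0,"twist":0},{"dx":0.0029,"dy":0.0008,"dz":0,"twist":0},{"dx":0.0029,"dy":0.0008,"dz":0,"twist":0},{"dx":0.0029,"dy":0.0008,"dz":0,"twist":0},{"dx":0.0029,"dy":0.0008,"dz":0,"twist":0},{"dx":0.0029,"dy":0.0008,"dz":0,"twist":0},{"dx":0,"dy":0,"dz":0,"twist":0}]'; python3 -c "
from h import *
print(wf(status.get_obs()['ee_pos']))"
```

```text
t: 14.85
ee_pos: [0.5301, -0.0074, 0.1899]
eef_rot: [0.991, 0.137, 0.001, 0.0]
wrist_force: [0.0, -0.3, -0.5]
opening: -0.0001
grasp_force: 0.0
t: 15.65
ee_pos: [0.5489, -0.0019, 0.1883]
eef_rot: [0.991, 0.137, 0.0, -0.0]
wrist_force: [-0.5, -0.0, 0.4]
opening: -0.0002
grasp_force: 0.7
[-17.2 -33.3]
```

```bash
python3 -m handwheel '[{"dx":0.0029,"dy":0.0008,"dz":0,"twist":0},{"dx":0.0029,"dy":0.0008,"dz":0,"twist":0},{"dx":0.0029,"dy":0.0008,"dz":0,"twist":0},{"dx":0.0029,"dy":0.0008,"dz":0,"twist":0},{"dx":0.0029,"dy":0.0008,"dz":0,"twist":0},{"dx":0.0029,"dy":0.0008,"dz":0,"twist":0},{"dx":0.0029,"dy":0.0008,"dz":0,"twist":0},{"dx":0.0029,"dy":0.0008,"dz":0,"twist":0}]'; python3 -m handwheel '[{"dx":0.001,"dy":0.0003,"dz":0,"twist":0},{"dx":0.001,"dy":0.0003,"dz":0,"twist":0},{"dx":0.001,"dy":0.0003,"dz":0,"twist":0},{"dx":0.001,"dy":0.0003,"dz":0,"twist":0},{"dx":0.001,"dy":0.0003,"dz":0,"twist":0},{"dx":0,"dy":0,"dz":0,"twist":0},{"dx":0,"dy":0,"dz":0,"twist":0},{"dx":0,"dy":0,"dz":0,"twist":0}]'; python3 -c "
from h import *
print(wf(status.get_obs()['ee_pos']))"
```

```text
t: 16.45
ee_pos: [0.5717, 0.0046, 0.1878]
eef_rot: [0.991, 0.137, -0.0, -0.0]
wrist_force: [-1.7, -0.2, -1.4]
opening: 0.0
grasp_force: 0.9
t: 17.25
ee_pos: [0.5769, 0.0059, 0.1884]
eef_rot: [0.991, 0.137, 0.0, 0.0]
wrist_force: [-1.5, 0.3, -1.6]
opening: 0.0003
grasp_force: 0.7
[ 11.8 -33.6]
```

Near the end now; I'll make small pushes until the force rises at the stop.

```bash
python3 -m handwheel '[{"dx":0.001,"dy":0.0003,"dz":0,"twist":0},{"dx":0.001,"dy":0.0003,"dz":0,"twist":0},{"dx":0,"dy":0,"dz":0,"twist":0},{"dx":0,"dy":0,"dz":0,"twist":0},{"dx":0,"dy":0,"dz":0,"twist":0},{"dx":0,"dy":0,"dz":0,"twist":0},{"dx":0,"dy":0,"dz":0,"twist":0},{"dx":0,"dy":0,"dz":0,"twist":0}]'; python3 -m handwheel '[{"dx":0.001,"dy":0.0003,"dz":0,"twist":0},{"dx":0.001,"dy":0.0003,"dz":0,"twist":0},{"dx":0,"dy":0,"dz":0,"twist":0},{"dx":0,"dy":0,"dz":0,"twist":0},{"dx":0,"dy":0,"dz":0,"twist":0},{"dx":0,"dy":0,"dz":0,"twist":0},{"dx":0,"dy":0,"dz":0,"twist":0},{"dx":0,"dy":0,"dz":0,"twist":0}]'
```

```text
t: 18.05
ee_pos: [0.5789, 0.0065, 0.1883]
eef_rot: [0.991, 0.137, 0.0, 0.0]
wrist_force: [-2.0, -0.2, -0.1]
opening: 0.0
grasp_force: 0.7
t: 18.85
ee_pos: [0.5809, 0.0071, 0.1883]
eef_rot: [0.991, 0.137, 0.0, 0.0]
wrist_force: [-1.6, 0.2, -0.7]
opening: -0.0002
grasp_force: 0.7
```

```bash
python3 -m handwheel '[{"dx":0.001,"dy":0.0003,"dz":0,"twist":0},{"dx":0.001,"dy":0.0003,"dz":0,"twist":0},{"dx":0,"dy":0,"dz":0,"twist":0},{"dx":0,"dy":0,"dz":0,"twist":0},{"dx":0,"dy":0,"dz":0,"twist":0},{"dx":0,"dy":0,"dz":0,"twist":0},{"dx":0,"dy":0,"dz":0,"twist":0},{"dx":0,"dy":0,"dz":0,"twist":0}]'; python3 -m handwheel '[{"dx":0.001,"dy":0.0003,"dz":0,"twist":0},{"dx":0.001,"dy":0.0003,"dz":0,"twist":0},{"dx":0,"dy":0,"dz":0,"twist":0},{"dx":0,"dy":0,"dz":0,"twist":0},{"dx":0,"dy":0,"dz":0,"twist":0},{"dx":0,"dy":0,"dz":0,"twist":0},{"dx":0,"dy":0,"dz":0,"twist":0},{"dx":0,"dy":0,"dz":0,"twist":0}]'; python3 -c "
from h import *
print(wf(status.get_obs()['ee_pos'])); knob('side6',.194)"
```

```text
t: 19.65
ee_pos: [0.5827, 0.0078, 0.1881]
eef_rot: [0.991, 0.137, -0.0, -0.0]
wrist_force: [-3.0, -0.6, -1.9]
opening: 0.0003
grasp_force: 1.4
t: 20.45
ee_pos: [0.5846, 0.0083, 0.1881]
eef_rot: [0.991, 0.137, -0.0, -0.0]
wrist_force: [-4.4, -0.2, -3.0]
opening: -0.0
grasp_force: 2.5
[ 19.9 -33.4]
```

```bash
python3 -m handwheel '[{"dx":0.001,"dy":0.0003,"dz":0,"twist":0},{"dx":0.001,"dy":0.0003,"dz":0,"twist":0},{"dx":0,"dy":0,"dz":0,"twist":0},{"dx":0,"dy":0,"dz":0,"twist":0},{"dx":0,"dy":0,"dz":0,"twist":0},{"dx":0,"dy":0,"dz":0,"twist":0},{"dx":0,"dy":0,"dz":0,"twist":0},{"dx":0,"dy":0,"dz":0,"twist":0}]'; python3 -m handwheel '[{"dx":-0.01,"dy":-0.003,"dz":0,"twist":0},{"dx":-0.01,"dy":-0.003,"dz":0,"twist":0},{"dx":-0.02,"dy":-0.006,"dz":0,"twist":0},{"dx":-0.02,"dy":-0.006,"dz":0,"twist":0},{"dx":-0.01,"dy":-0.003,"dz":0.03,"twist":0},{"dx":0,"dy":0,"dz":0.03,"twist":0},{"dx":0,"dy":-0.02,"dz":0.03,"twist":0},{"dx":0,"dy":-0.03,"dz":0,"twist":0}]'; python3 -m handwheel '[{"dx":0,"dy":-0.03,"dz":0,"twist":0},{"dx":0,"dy":-0.03,"dz":0,"twist":0},{"dx":0,"dy":-0.03,"dz":0,"twist":0},{"dx":0,"dy":-0.03,"dz":0,"twist":0},{"dx":0,"dy":-0.03,"dz":0,"twist":0},{"dx":0,"dy":-0.03,"dz":0,"twist":0},{"dx":0,"dy":0,"dz":0,"twist":0},{"dx":0,"dy":0,"dz":0,"twist":0}]'; python3 - <<'E'
from h import *
p=knob('side7',.194); t,_=shot('top','top7')
for f in(.2,.25): print(proj('side',[*(G+.17*np.sin(f)*X-.0338*Y),.033+.1666*np.cos(f)]),proj('top',[*(G+.17*np.sin(f)*X-.0338*Y),.033+.1666*np.cos(f)]))
a=cv2.resize(p[160:280,150:310],(400,300),interpolation=cv2.INTER_CUBIC);b=cv2.resize(t[160:280,150:310],(400,300),interpolation=cv2.INTER_CUBIC)
cv2.imwrite('pics/c9.png',np.hstack([a,b]))
E
```

```text
t: 21.3
ee_pos: [0.5861, 0.0088, 0.1879]
eef_rot: [0.991, 0.137, -0.001, -0.0]
wrist_force: [-6.5, -1.7, -3.3]
opening: 0.0002
grasp_force: 3.1
t: 22.1
ee_pos: [0.5208, -0.0622, 0.2859]
eef_rot: [0.99, 0.138, 0.007, 0.002]
wrist_force: [0.5, -0.2, 1.1]
opening: -0.0001
grasp_force: 0.0
t: 22.9
ee_pos: [0.5173, -0.2428, 0.2795]
eef_rot: [0.991, 0.136, 0.002, 0.001]
wrist_force: [0.1, 0.1, -1.1]
opening: -0.0001
grasp_force: 0.0
(np.float64(227.36063144225878), np.float64(208.9409141840907)) (np.float64(242.07790146442562), np.float64(194.15101339072964))
(np.float64(224.47442222700252), np.float64(208.7497345598739)) (np.float64(241.2331423661197), np.float64(191.38067097654232))
```

View pics/c9.png

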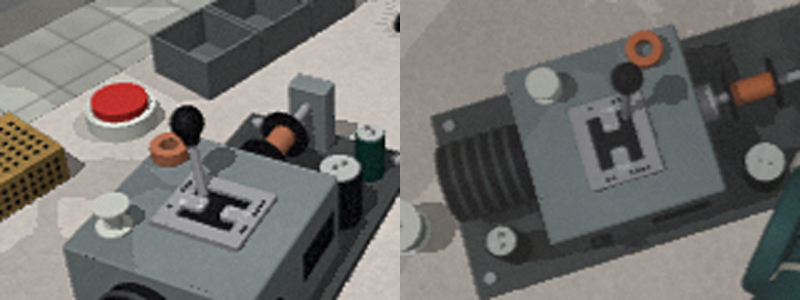

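The knob is at side pixel (224.8,210) and top pixel (240.8,191.6), which matches the prediction for +0.25 rad in the right slot. The loose items are unmoved and the hand is clear, so I'm handing in.

```bash
python3 -c "
from bench import manip
print(manip.finish_job())"
```

```text
the job is handed in; nothing more can be done
None
```

The coil winder's lever is in third gear, pushed home against the stop; the hand is clear, the loose items visible in the last pictures hadn't moved, and the job was handed in at about 23 s.

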